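# Clamp a dental cast in the sprung model holder

### The job

Clamp the loose dental cast in the model holder for the next student: draw the curved sprung arm back by its knob until the spring catch holds it by itself, then set the cast flat on the base plate, teeth up, with its flat heel (the ends of the horseshoe) square against the fence and its side touching the small side stop, and let go of it. Then press the pad of the catch so that the arm swings in and its rubber nose holds the cast there, still flush with both. Plaster chips: press the cast only lightly against the holder, and leave the open tub beside it where it stands.

Things in the scene. Friction and masses are not known exactly. Their poses are not given: they have to be found in the camera images.
- holder: Model holder, fixed to the worktop: aluminium base plate 162 (x) x 186 (y) mm, its top 12 mm above the worktop (z = 12). Origin on the worktop under the plate; x points to the fence, y to the side stop, z up. A cast that is fully home has its axes parallel to the holder's and its origin at holder x = 19, z = 12 mm and y between 1 and 11 mm, wherever its side meets the side stop.
- fence (a point): On the fence's inner face (holder x = 45, y = 0 mm) at the plate's top, axes as the holder's. The fence, a steel bar, runs along y from -33 to +55 mm, 10 mm tall. Before it, at x = 29 to 45 mm, sits the side stop: a steel block 6.5 mm tall, 14 mm thick, clamped in a slot with its face (looking to -y) anywhere from y = 29 to 39 mm. Where is not reported: feel for it with the cast.
- pivot (a point): Axis of the curved arm's upright pivot, at the plate's top (holder x = 8, y = -85 mm); boss and screw 12 mm in radius, up to z = 43 mm. From here the arm, a bar 12 mm wide between z = 30 and 38 mm, bends round the front (-x side) of the cast's place.
- clamp_arm: The curved arm; origin on its pivot axis at worktop level. Its angle q is its yaw relative to the holder (rad): 0 home when empty, growing counter-clockwise from above as it is drawn back, stop 0.42; on a seated cast about 0.12; caught 0.32. From 0.22 its pin rides up the catch's ramp: draw to 0.36, then let it back on to the tooth. A damped spring pulls home: 6 N at the knob, 15 N on the ramp.
- knob (a point): Round black knob upright on the free end of the curved arm, 12 mm in diameter (rim 16 mm near the top), 40 mm tall, from z = 38 to 78 mm above the worktop. This point: its foot on the arm, 109.8 mm from the pivot: at arm angle q it stands at holder x = 8 + 109.8 cos(q + 1.804), y = -85 + 109.8 sin(q + 1.804) mm.
- nose (a point): Upright rubber nose on the inner side of the arm, 12 mm in diameter, 20 mm tall; this point: centre of its underside (z = 19 mm). It presses on the front of the cast with about 5 N. With the arm caught it stands about 18 mm clear of the front of a cast that is home.
- catch (a joint): Angle (rad) of the spring catch, a steel lever on the plate with a tooth: 0 at rest (up), growing as its pad is pressed down, stop 0.115. At rest the tooth stands in the way of the caught arm's pin; at about 0.08 it clears the pin and the arm swings home.
- catch_pad (a point): Centre of the top of the catch's black ribbed pad, 26 x 24 mm, at holder x = -75, y = 51, z = 34 mm at rest. Pressed straight down it sinks at most 12 mm, rising from about 1.5 to 3.5 N, and lets the arm go after 8 to 9 mm. The knob of the caught arm stands 50 mm away (holder x = -50, y = 8 mm).
- cast: Dental cast in stone, a horseshoe with a row of teeth on top, 53 (x) x 56 (y) x 34 (z) mm, loose, 70 to 130 g. Origin at the centre of its underside, z up. Flat upright heel (the two ends) at x = +26 mm, rounded front at x = -26 mm. Outer sides upright to z = 20 mm: y = +-28 mm from the heel to x = 10 mm, +-26 mm at x = 0; higher they lean in. Grip it across both outer sides.
- tub: Open round tub, 57 mm in diameter, 38 mm tall, loose on the worktop near the cast; not to be moved. Origin at the centre of its underside.
Mind the look-alikes: they are no part of the job. Leave any brown look-alike of the cast alone.

How it is judged:
By the outcome, as a careful person would: the job done as asked, in the order asked, and still so for the second after the job is handed in, with the robot touching nothing.
It also fails if it takes over 58 s, if anything falls off the work surface, if the arm or the gripper's body presses on something with over 40 N, if the wrist force passes 120 N, or if a joint passes its speed limit or range.

### The arm

A 6-joint arm with a two-finger parallel gripper is mounted at the origin on a cart in front of the work surface, level with it; the furniture and walls round the work are solid. World frame = base frame: x ahead of the robot, y to its left, z up, the work surface at z = 0. Lengths are in m, angles in rad, forces in N, time in s.
With the tool pointing down it reaches from about 0.25 to 0.725 m from the base axis. Payload 9.7 kg.
Tool frame: the origin (TCP) lies where the fingers leave the gripper's body, on its centre line; the fingertips stand 73 mm ahead of it and the grasp point (between the pads) lies 54 mm ahead of it; z points along the fingers, y is the line along which they close (so a half turn about z gives the same grasp; the last joint's range is limited). The gripper opens to 85 mm and grips with 20 to 120 N. Pads are 22 mm wide; open, the fingers measure 114 mm over their backs; the gripper's body (76 mm by 85 mm) begins 54 mm behind the grasp point. The pads swing forward as they close: fully open they stand 13 mm farther back than shut.
Start: joints at [-1.144, 0.087, 0.176, 1.66, 0, 1.571], TCP at [0.228, -0.501, 0.304] pointing down, gripper open.
Joint ranges: [-3.13, 3.13], [-0.85, 1.81], [-1.15, 1.24], [-2.2, 2.28], [-1.44, 1.52], [-3.14, 3.14]. Speed limits (rad/s): [2.22, 2.22, 2.57, 3.14, 3.14, 3.14].

### API

Orientations are given as [roll, pitch, yaw] about the fixed x, y, z axes, in that order (R = Rz(yaw) Ry(pitch) Rx(roll)).
In Python, from plant import robot, vision gives the robot as it stands. The module is installed in compiled form; this text tells all that it offers.
- The arm moves only by the tool send_rows, never from a script. Its argument "rows" is text: rows parted by semicolons, each of 7 numbers parted by spaces: the shift along the world's x, y, z each as a share of 30 mm, from -1 to 1, then the turn, a rotation vector about the world's x, y, z each as a share of 0.08 rad, from -1 to 1, then the opening, from -1 (shut) to 1 (fully open). A call has exactly 10 rows; each row shifts and turns the commanded pose from where the row before left it; what a row does not reach is not made up. A row lasts 1/12 s, in which the tool goes at most 41.7 mm and 7.16 degrees, less where a joint would pass 70% of its speed; a pose out of reach is approached as far as the arm can. A call with a number of a shift or a turn outside -1 to 1 is refused whole. A call with a gripper value outside its range is refused whole. The fingers move at their own pace and stop on an object; "force" is the grip in N (left out, the last holds). Time passes only in rows, so rows that do not move let the fingers close, or fill a call up. It gives the time, the measured TCP pose, the force, the opening and the grip force at its end, in the units of the state.
- robot.get_obs(): the state, without advancing time (a new reading comes with each control period).
- vision.snapshot(name): name is "scene" or "top" or "wrist"; returns the picture (400x640x3 uint8, red, green, blue); there is no depth.
- vision.get_calibration(name): a dict with "camera_matrix" (3x3 intrinsics, pixels), "dist_coeffs" ([k1, k2, p1, p2, k3] as OpenCV has them; the pictures are not rectified), "world_from_camera" (4x4, takes a point from camera to world coordinates); the wrist camera has in their place "hand_eye" (4x4, takes a point from camera to tool coordinates, whose origin is the TCP and whose axes are the flange's). Camera axes: x right, y down, z forward; pixel columns grow to the right and rows downward; lengths in m; the calibration is good to about 2 mm. A picture is of the moment at which its call begins: read the wrist's pose just before it. get_calibration takes no time and is no camera call.
- robot.job_done(): hands the job in; it is judged then, once.
The state is a dict: "t": time; "qpos": joint angles; "dq": joint speeds; "joint_torque": joint torques, N m; "eef_pos": TCP position; "tool_rot": TCP orientation; "wrist_force": force on the tool from outside, world axes, zero at the start; "torque": the same for the moment, N m; "width": finger opening in m; "gripper_force": force on a finger pad.
Only numpy, scipy, OpenCV 4.12 (cv2) and the standard library are available. Lean on these libraries where they do the work, as an engineer would, in place of code of your own. Each camera call takes 0.05 s, during which the arm holds its last target. There are 200 camera calls.

## Working session

There is one attempt and no reset: what is moved stays moved. The work goes in short steps, Python scripts to look and compute and a tool call to move; the robot and the scene stay as the last step left them, time stands still between calls to the robot, and variables do not carry over. Pictures are saved under pics/ and viewed, at most 10 in all, crops included, and the job is handed in when it is done.

Besides the shell and the picture viewer there is one more tool, called after "Call:" in YAML: its name, and indented under it one key for each argument. send_rows: Moves the arm, as the interface text tells. Shift numbers are shares of 30 mm and turn numbers shares of 0.08 rad, none past 1 either way. Its arguments: {"type":"object","properties":{"rows":{"type":"string"},"force":{"type":"number"}},"required":["rows"]}

```bash
mkdir -p pics; cat > h.py <<'E'
import numpy as np, cv2
from plant import robot, vision
from scipy.spatial.transform import Rotation as R
def snap(n,f):
    o=robot.get_obs(); im=vision.snapshot(n); cv2.imwrite('pics/'+f,im[:,:,::-1]); return im,o
def cam(n,o=None):
    c=vision.get_calibration(n); K=np.array(c['camera_matrix']);D=np.array(c['dist_coeffs'])
    if n=='wrist':
        T=np.eye(4);T[:3,:3]=R.from_euler('xyz',o['tool_rot']).as_matrix() if len(o['tool_rot'])==3 else R.from_quat(o['tool_rot']).as_matrix();T[:3,3]=o['eef_pos'];T=T@np.array(c['hand_eye'])
    else: T=np.array(c['world_from_camera'])
    return K,D,T
def px2w(n,uv,z,o=None):
    K,D,T=cam(n,o); p=cv2.undistortPoints(np.array(uv,float).reshape(-1,1,2),K,D).reshape(-1,2)
    d=np.c_[p,np.ones(len(p))]@T[:3,:3].T; z=np.broadcast_to(z,len(p)); s=(z-T[2,3])/d[:,2]
    return T[:3,3]+d*s[:,None]
def w2px(n,P,o=None):
    K,D,T=cam(n,o); Ti=np.linalg.inv(T); return cv2.projectPoints(np.array(P,float).reshape(-1,1,3),cv2.Rodrigues(Ti[:3,:3])[0],Ti[:3,3],K,D)[0].reshape(-1,2)
E
python3 - <<'E'
from h import *
print(robot.get_obs())
for n in('scene','top'):
    snap(n,n+'1.png'); print(n,cam(n)[2].round(3),cam(n)[0].round(0))
E
```

```text
{'t': 0.0, 'qpos': array([-1.14403473e+00,  8.74772390e-02,  1.75136943e-01,  1.65982739e+00,
       -3.77989824e-06,  1.57080854e+00]), 'dq': array([-0.00059481,  0.0010235 , -0.0004454 ,  0.0005866 , -0.00091318,
       -0.00022817]), 'joint_torque': array([ 4.95183958e-04, -5.20389819e+01,  4.64805400e+01,  1.63322745e-02,
        1.36851977e-04, -2.29417441e-05]), 'eef_pos': array([ 0.22760037, -0.50054456,  0.30317502]), 'tool_rot': array([-3.14022129e+00,  3.79664831e-06,  4.26749387e-01]), 'wrist_force': array([ 0.63167817, -0.63690023, -0.29270971]), 'torque': array([-0.00507998, -0.02412783, -0.02332787]), 'gripper_force': 0.0, 'width': 0.08558102424075544}
scene [[ 0.767 -0.238  0.595 -0.031]
 [-0.641 -0.322  0.697 -0.786]
 [ 0.026 -0.916 -0.4    0.445]
 [ 0.     0.     0.     1.   ]] [[424.   0. 326.]
 [  0. 424. 198.]
 [  0.   0.   1.]]
top [[ 0.006 -0.986  0.166  0.383]
 [-0.999 -0.001  0.032 -0.127]
 [-0.031 -0.166 -0.986  0.961]
 [ 0.     0.     0.     1.   ]] [[447.   0. 316.]
 [  0. 447. 201.]
 [  0.   0.   1.]]
```

View pics/top1.png

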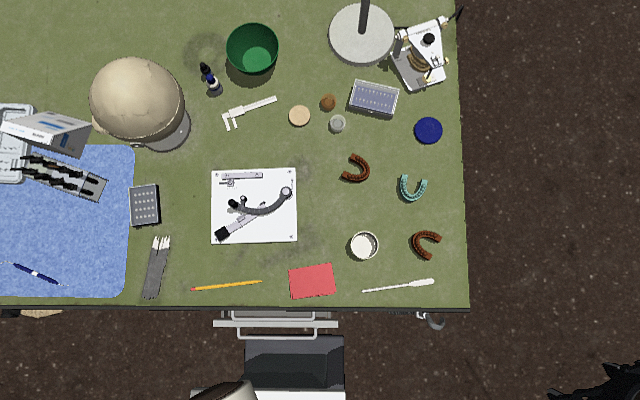

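View pics/scene1.png

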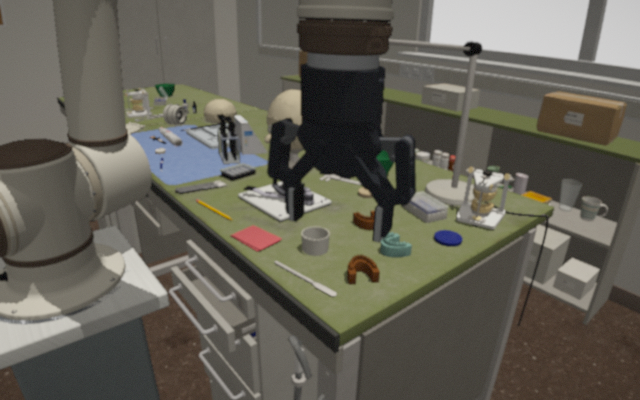

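```bash
python3 - <<'E'
from h import *
im=cv2.imread('pics/top1.png')
a=cv2.resize(im[155:255,200:310],None,fx=5,fy=5,interpolation=cv2.INTER_CUBIC)
b=cv2.resize(im[160:270,340:450],None,fx=5,fy=5,interpolation=cv2.INTER_CUBIC)[:500,:]
b=cv2.resize(im[165:265,345:395+55],None,fx=2.4,fy=2.4,interpolation=cv2.INTER_CUBIC)
c=np.zeros((500,800,3),np.uint8);c[:,:550]=a;c[:240,550:550+b.shape[1]]=b[:,:250]
cv2.imwrite('pics/crop1.png',c)
E
```

```text
(no output)
```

View pics/crop1.png

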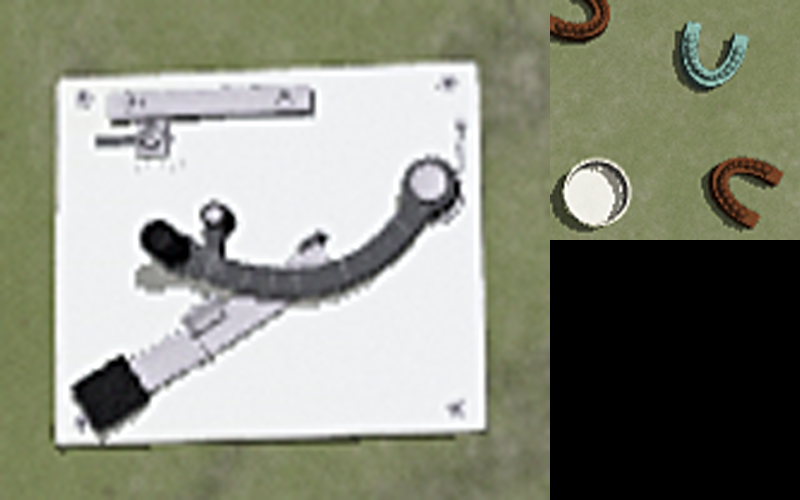

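```bash
python3 - <<'E'
from h import *
from scipy.optimize import least_squares
c=np.array([[57,77],[478,63],[486,430],[57,445]])/5+[200,155]-0.4
H=np.array([[81,93],[81,-93],[-81,-93],[-81,93]])
P=px2w('top',c,0.012); print(P.round(4))
def f(p,A,B): 
    M=R.from_euler('z',p[2]).as_matrix()[:2,:2]; return (A@M.T/1000+p[:2]-B).ravel()
s=least_squares(f,[.38,.1,0],args=(H,P[:,:2]));print('holder',s.x,np.abs(s.fun).max())
im=cv2.imread('pics/top1.png');h=cv2.cvtColor(im,cv2.COLOR_BGR2HSV)
m=((h[...,0]>78)&(h[...,0]<100)&(h[...,1]>60)&(h[...,2]>60)).astype(np.uint8); m[:,:390]=0;m[:,435:]=0;m[:160]=0;m[215:]=0
ys,xs=np.where(m);print(len(xs),xs.min(),xs.max(),ys.min(),ys.max())
r=cv2.minAreaRect(np.c_[xs,ys].astype(np.float32));print(r)
Q=px2w('top',np.c_[xs,ys],0.02); r=cv2.minAreaRect((Q[:,:2]*1000).astype(np.float32));print(r)
print('tub',px2w('top',[(364,246)],.038), 'brown',px2w('top',[(355,168),(427,244)],.02))
E
```

```text
[[ 0.6113  0.1333  0.012 ]
 [ 0.6173 -0.0517  0.012 ]
 [ 0.4572 -0.0573  0.012 ]
 [ 0.4502  0.1261  0.012 ]]
holder [0.53400567 0.03759358 0.03713128] 0.0014638139549009443
223 400 426 174 200
((411.5000305175781, 188.5), (25.951313018798828, 23.525955200195312), 14.03624439239502)
((568.3121948242188, -301.2705078125), (54.8019905090332, 51.323307037353516), 75.37736511230469)
tub [[ 0.44453761 -0.19743836  0.038     ]] brown [[ 0.61329749 -0.18149632  0.02      ]
 [ 0.4503981  -0.32973553  0.02      ]]
```

Call:
send_rows:
  rows: "0.48 0.93 -0.09 0 0 -0.97 1;0.48 0.93 -0.09 0 0 -0.97 1;0.48 0.93 -0.09 0 0 -0.97 1;0.48 0.93 -0.09 0 0 -0.97 1;0.48 0.93 -0.09 0 0 -0.97 1;0.48 0.93 -0.09 0 0 -0.97 1;0.48 0.93 -0.09 0 0 -0.97 1;0.48 0.93 -0.09 0 0 -0.97 1;0.48 0.93 -0.09 0 0 -0.97 1;0.48 0.93 -0.09 0 0 -0.97 1"
  force: 40

```text
t: 0.93
eef_pos: [0.3719, -0.2202, 0.2766]
tool_rot: [-3.142, 0.0, -0.353]
wrist_force: [0.6, -0.2, 0.1]
width: 0.0851
gripper_force: 0.0
```

Call:
send_rows:
  rows: "0.48 0.93 -0.09 0 0 -0.97 1;0.48 0.93 -0.09 0 0 -0.97 1;0.48 0.93 -0.09 0 0 -0.97 1;0.48 0.93 -0.09 0 0 -0.97 1;0.48 0.93 -0.09 0 0 -0.97 1;0.48 0.93 -0.09 0 0 -0.97 1;0.48 0.93 -0.09 0 0 -0.97 1;0.48 0.93 -0.09 0 0 -0.97 1;0.48 0.93 -0.09 0 0 -0.97 1;0.48 0.93 -0.09 0 0 -0.97 1"

```text
t: 1.77
eef_pos: [0.3213, -0.2259, 0.2478]
tool_rot: [-2.897, 0.006, -0.743]
wrist_force: [-0.1, 0.1, 0.5]
width: 0.0853
gripper_force: 0.0
```

```bash
python3 - <<'E'
from h import *
im,o=snap('wrist','w1.png');print(o['t'],o['eef_pos'],o['tool_rot'],o['wrist_force'],vision.get_calibration('wrist')['hand_eye'])
h=np.array([.534,.0376]);M=R.from_euler('z',.037).as_matrix()[:2,:2]
def W(x,y,z): return [*(M@[x/1000,y/1000]+h),z/1000]
print(w2px('wrist',[W(81,93,12),W(81,-93,12),W(-81,-93,12),W(-81,93,12),W(8,-85,43),W(-17.4,21.8,78),W(-75,51,34)],o).round(0).tolist())
E
```

```text
1.7667 [ 0.32127138 -0.22592528  0.24780718] [-2.89700664  0.00561745 -0.74324503] [-0.09631002  0.09094755  0.45987138] [[-6.55870121e-04 -9.61320610e-01 -2.75431033e-01  7.00160757e-02]
 [ 9.99998410e-01 -1.73723157e-04 -1.77491048e-03  3.22679958e-04]
 [ 1.65840928e-03 -2.75431759e-01  9.61319196e-01 -6.94636613e-02]
 [ 0.00000000e+00  0.00000000e+00  0.00000000e+00  1.00000000e+00]]
[[44.0, 185.0], [96.0, 85.0], [187.0, 184.0], [119.0, 268.0], [111.0, 136.0], [61.0, 222.0], [116.0, 256.0]]
```

View pics/w1.png

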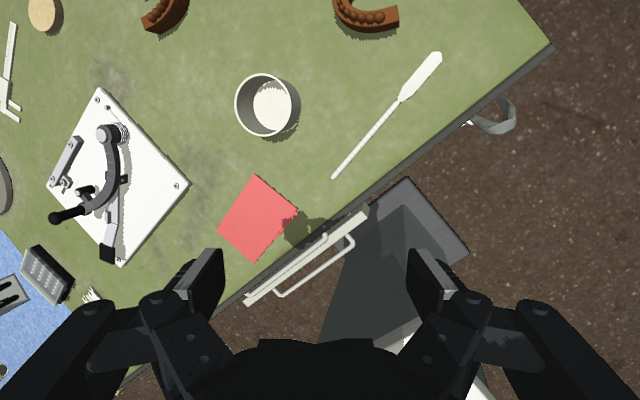

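```bash
python3 - <<'E'
from h import *
o=robot.get_obs();print(o['qpos'].round(3),o['dq'].round(3),o['joint_torque'].round(1))
E
```

```text
[-0.747 -0.31  -0.307  1.581  0.246  3.141] [ 0.044  0.023  0.035  0.004 -0.055  0.   ] [  2.6 -26.7  50.8  -1.4   0.9  -0. ]
```

Call:
send_rows:
  rows: "0 0 0 0 0 0 1;0 0 0 0 0 0 1;0 0 0 0 0 0 1;0 0 0 0 0 0 1;0 0 0 0 0 0 1;0 0 0 0 0 0 1;0 0 0 0 0 0 1;0 0 0 0 0 0 1;0 0 0 0 0 0 1;0 0 0 0 0 0 1"

```text
t: 2.65
eef_pos: [0.3217, -0.2258, 0.2483]
tool_rot: [-2.898, 0.005, -0.742]
wrist_force: [0.3, 0.5, -0.1]
width: 0.0856
gripper_force: 0.0
```

```bash
python3 - <<'E'
from h import *
o=robot.get_obs();print(o['qpos'].round(3),o['dq'].round(3),o['eef_pos'],o['tool_rot'])
E
```

```text
[-0.743 -0.307 -0.303  1.58   0.243  3.141] [ 0.     0.001  0.001 -0.     0.001 -0.   ] [ 0.32172131 -0.22582861  0.24828736] [-2.89832252  0.00498866 -0.74158503]
```

Call:
send_rows:
  rows: "0.32 0.48 0 -0.75 0.68 0 1;0.32 0.48 0 -0.75 0.68 0 1;0.32 0.48 0 -0.75 0.68 0 1;0.32 0.48 0 0 0 1 1;0.32 0.48 0 0 0 1 1;0.32 0.48 0 0 0 1 1;0.32 0.48 0 0 0 1 1;0.32 0.48 0 0 0 1 1;0.32 0.48 0 0 0 1 1;0.32 0.48 0 0 0 1 1"

```text
t: 3.48
eef_pos: [0.3758, -0.1322, 0.2481]
tool_rot: [-3.094, 0.009, -0.11]
wrist_force: [0.1, 0.4, -0.1]
width: 0.0856
gripper_force: 0.0
```

Call:
send_rows:
  rows: "0.32 0.48 0 0 0 1 1;0.32 0.48 0 0 0 1 1;0.32 0.48 0 0 0 1 1;0.32 0.48 0 0 0 1 1;0.32 0.48 0 0 0 1 1;0.32 0.48 0 0 0 1 1;0.32 0.48 0 0 0 1 1;0.32 0.48 0 0 0 1 1;0.32 0.48 0 0 0 1 1;0.32 0.48 0 0 0 1 1"

```text
t: 4.32
eef_pos: [0.4718, 0.0119, 0.248]
tool_rot: [-3.094, 0.01, 0.69]
wrist_force: [-0.3, -0.4, -0.2]
width: 0.0854
gripper_force: 0.0
```

Call:
send_rows:
  rows: "0 0 0 0 0 1 0.2;0 0 0 0 0 1 0.2;0 0 0 0 0 1 0.2;0 0 0 0 0 1 0.2;0 0 0 0 0 1 0.2;0 0 0 0 0 1 0.2;0 0 0 0 0 1 0.2;0 0 0 0 0 1 0.2;0 0 0 0 0 1 0.2;0 0 0 0 0 1 0.2"

```text
t: 5.15
eef_pos: [0.4714, 0.011, 0.248]
tool_rot: [-3.094, 0.01, 1.49]
wrist_force: [-0.2, -0.6, -0.2]
width: 0.0513
gripper_force: 0.0
```

```bash
python3 - <<'E'
from h import *
im,o=snap('wrist','w2.png');print(o['t'],o['eef_pos'],o['tool_rot'],o['qpos'].round(3),o['width'])
h=np.array([.534,.0376]);M=R.from_euler('z',.037).as_matrix()[:2,:2]
def W(x,y,z): return [*(M@[x/1000,y/1000]+h),z/1000]
print(w2px('wrist',[W(81,93,12),W(81,-93,12),W(-81,-93,12),W(-81,93,12),W(8,-85,43),W(-17.4,21.8,78),W(-75,51,34)],o).round(0).tolist())
print(W(-17.4,21.8,78))
E
```

```text
5.15 [0.47141027 0.01104082 0.24798165] [-3.09369943  0.00962881  1.48981223] [ 0.025 -0.073 -0.094  1.599 -0.004  1.678] 0.05131597437244442
[[472.0, 36.0], [470.0, 229.0], [317.0, 243.0], [293.0, 58.0], [407.0, 241.0], [379.0, 134.0], [303.0, 104.0]]
[np.float64(0.5158054929679315), np.float64(0.058741426485930684), 0.078]
```

View pics/w2.png

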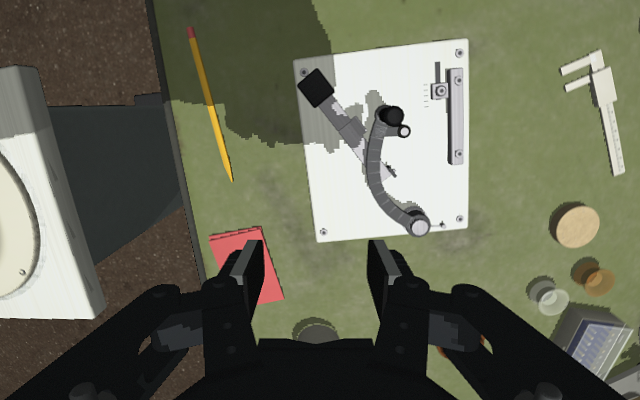

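```bash
python3 - <<'E'
from h import *
from scipy.optimize import least_squares
class O(dict):pass
o=dict(eef_pos=np.array([0.47141027,0.01104082,0.24798165]),tool_rot=np.array([-3.09369943,0.00962881,1.48981223]))
F=[(8,-85,43),(-17.4,21.8,78),(-75,51,34),(45,55,22),(45,-33,22)]
C=[(81,93,12),(81,-93,12),(-81,-93,12),(-81,93,12)]
t=lambda a:np.array(a,float)/5+[200,155]-.4
top=np.r_[t([(430,182),(156,237),(112,393),(108,118),(312,112)]),t([[57,77],[478,63],[486,430],[57,445]])]
wr=np.array([(419,226),(391,115),(316,87),(449,67),(450,165),(469,39),(468,229),(316,242),(295,61)],float)
def res(p,sp=True):
    M=R.from_euler('z',p[2]).as_matrix()
    X=np.r_[np.array(F,float),np.array(C,float)+[p[3],p[4],0]]/1000@M.T+[p[0],p[1],0]
    return np.r_[(w2px('top',X)-top)*2,w2px('wrist',X,o)-wr].ravel()
s=least_squares(res,[.55,.05,.037,-15,-13],loss='soft_l1',diff_step=1e-5,x_scale=[.1,.1,.1,10,10]);print(s.x);print(s.fun.reshape(-1,2).round(1).tolist())
p=s.x
M=R.from_euler('z',p[2]).as_matrix()[:2,:2]
for q in(0,.18,.3,.36,.32): print(q,(M@np.array([8+109.8*np.cos(q+1.804),-85+109.8*np.sin(q+1.804)])/1000+p[:2]).round(4))
print('cast home',M@[.019,.006]+p[:2],'pad',M@[-.075,.051]+p[:2])
print('nose?')
E
```

```text
[  0.54600333   0.05059732   0.03588517 -13.00347619 -13.08875278]
[[-0.7, 1.3], [0.2, 1.4], [-0.9, 1.1], [0.2, 1.5], [-0.3, 1.0], [0.3, 0.2], [1.2, -0.4], [1.4, 1.3], [-1.0, 0.9], [0.9, 1.5], [3.8, -0.2], [-0.1, -0.0], [1.6, 0.4], [1.5, -0.0], [2.4, -2.0], [1.5, 0.5], [0.4, 1.8], [-2.2, -2.4]]
0 [0.5279 0.0718]
0.18 [0.5094 0.0649]
0.3 [0.4979 0.0584]
0.36 [0.4924 0.0547]
0.32 [0.496  0.0572]
cast home [0.56477583 0.05727513] pad [0.46922186 0.09887368]
nose?
```

Call:
send_rows:
  rows: "0.38 0.41 0 0.07 -0.61 0.9 0.2;0.38 0.41 0 0 0 0.9 0.2;0.38 0.41 0 0 0 0.9 0.2;0.38 0.41 0 0 0 0.9 0.2;0.38 0.41 0 0 0 0.9 0.2;0 0 -0.7 0 0 0 0.2;0 0 -0.7 0 0 0 0.2;0 0 -0.7 0 0 0 0.2;0 0 -0.7 0 0 0 0.2;0 0 -0.7 0 0 0 0.2"

```text
t: 6.03
eef_pos: [0.5283, 0.0726, 0.142]
tool_rot: [3.141, 0.002, 1.844]
wrist_force: [0.5, 0.4, 0.6]
width: 0.0516
gripper_force: 0.0
```

Call:
send_rows:
  rows: "0 0 -0.42 0 0 0 0.2;0 0 -0.4 0 0 0 0;0 0 0 0 0 0 -1;0 0 0 0 0 0 -1;0 0 0 0 0 0 -1;0 0 0 0 0 0 -1;0 0 0 0 0 0 -1;0 0 0 0 0 0 -1;0 0 0 0 0 0 -1;0 0 0 0 0 0 -1"
  force: 40

```text
t: 6.87
eef_pos: [0.5276, 0.0723, 0.1192]
tool_rot: [-3.141, 0.002, 1.845]
wrist_force: [-8.3, -1.9, 0.4]
width: 0.0111
gripper_force: 38.9
```

Call:
send_rows:
  rows: "-0.12 -0.04 0 0 0 0 -1;-0.12 -0.04 0 0 0 0 -1;-0.12 -0.05 0 0 0 0 -1;-0.12 -0.05 0 0 0 0 -1;-0.12 -0.06 0 0 0 0 -1;-0.12 -0.06 0 0 0 0 -1;-0.12 -0.07 0 0 0 0 -1;-0.12 -0.07 0 0 0 0 -1;-0.12 -0.07 0 0 0 0 -1;0 0 0 0 0 0 -1"

```text
t: 7.7
eef_pos: [0.4961, 0.0579, 0.1195]
tool_rot: [3.139, 0.0, 1.846]
wrist_force: [-1.2, 4.6, -0.4]
width: 0.0107
gripper_force: 39.8
```

Call:
send_rows:
  rows: "-0.06 -0.05 0 0 0 0 -1;-0.06 -0.05 0 0 0 0 -1;0 0 0 0 0 0 -1;0 0 0 0 0 0 -1;0 0 0 0 0 0 -1;0 0 0 0 0 0 -1;0 0 0 0 0 0 -1;0 0 0 0 0 0 -1;0 0 0 0 0 0 -1;0 0 0 0 0 0 -1"

```text
t: 8.53
eef_pos: [0.493, 0.0552, 0.1195]
tool_rot: [3.138, -0.0, 1.846]
wrist_force: [0.5, 7.6, -2.5]
width: 0.0105
gripper_force: 39.8
```

Call:
send_rows:
  rows: "-0.08 -0.06 0 0 0 0 -1;0 0 0 0 0 0 -1;0 0 0 0 0 0 -1;0 0 0 0 0 0 -1;0.06 0.04 0 0 0 0 -1;0.06 0.04 0 0 0 0 -1;0.06 0.04 0 0 0 0 -1;0 0 0 0 0 0 -1;0 0 0 0 0 0 -1;0 0 0 0 0 0 -1"

```text
t: 9.37
eef_pos: [0.4956, 0.057, 0.1195]
tool_rot: [3.139, -0.0, 1.846]
wrist_force: [-1.7, 7.4, -0.2]
width: 0.0109
gripper_force: 40.0
```

Open and see whether it stays.

Call:
send_rows:
  rows: "0.04 0.03 0 0 0 0 -1;0 0 0 0 0 0 0.1;0 0 0 0 0 0 0.1;0 0 0 0 0 0 0.1;0 0 0 0 0 0 0.1;0 0 0 0 0 0 0.1;0 0 0.8 0 0 0 0.1;0 0 0.8 0 0 0 0.2;0 0 0.8 0 0 0 0.4;0 0 0.8 0 0 0 1"

```text
t: 10.2
eef_pos: [0.4965, 0.0569, 0.2156]
tool_rot: [3.141, 0.002, 1.846]
wrist_force: [0.7, -0.5, 0.4]
width: 0.0703
gripper_force: 0.0
```

```bash
python3 - <<'E'
from h import *
im,o=snap('top','top2.png')
cv2.imwrite('pics/crop2.png',np.hstack([cv2.resize(im[155:255,200:310,::-1],None,fx=4,fy=4,interpolation=cv2.INTER_CUBIC)]));print(o['eef_pos'],o['t'])
h=np.array([.546,.0506]);M=R.from_euler('z',.0359).as_matrix()[:2,:2]
for q in(0,.32):
  k=M@np.array([8+109.8*np.cos(q+1.804),-85+109.8*np.sin(q+1.804)])/1000+h
  print((w2px('top',[[*k,.078]])-[200,155])*4)
E
```

```text
[0.49646141 0.05686262 0.21559559] 10.2
[[123.53805236 190.72346953]]
[[150.09358849 253.50745186]]
```

View pics/crop2.png

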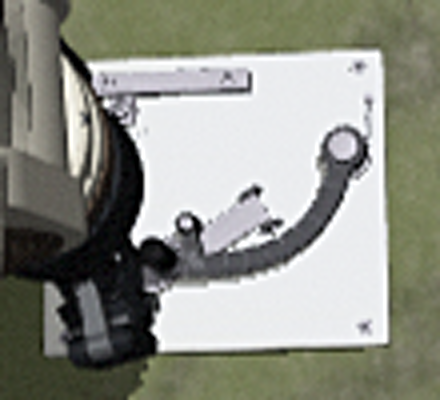

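Call:
send_rows:
  rows: "0.21 -0.92 0.09 0 0 1 1;0.21 -0.92 0.09 0 0 1 1;0.21 -0.92 0.09 0 0 1 1;0.21 -0.92 0.09 0 0 1 1;0.21 -0.92 0.09 0 0 1 1;0.21 -0.92 0.09 0 0 1 1;0.21 -0.92 0.09 0 0 1 1;0.21 -0.92 0.09 0 0 1 1;0.21 -0.92 0.09 0 0 1 1;0.21 -0.92 0.09 0 0 1 1"

```text
t: 11.08
eef_pos: [0.5597, -0.2206, 0.2414]
tool_rot: [3.141, 0.002, 2.649]
wrist_force: [0.4, 0.6, 0.1]
width: 0.0853
gripper_force: 0.0
```

Call:
send_rows:
  rows: "0.21 -0.92 0 0 0 1 1;0.21 -0.92 0 0 0 1 1;0.21 -0.92 0 0 0 1 1;0 0 0 0 0 0 1;0 0 0 0 0 0 1;0 0 0 0 0 0 1;0 0 0 0 0 0 1;0 0 0 0 0 0 1;0 0 0 0 0 0 1;0 0 0 0 0 0 1"

```text
t: 11.92
eef_pos: [0.5786, -0.3012, 0.2418]
tool_rot: [3.141, 0.002, 2.886]
wrist_force: [-0.1, 0.5, 0.5]
width: 0.0854
gripper_force: 0.0
```

```bash
python3 - <<'E'
from h import *
im,o=snap('wrist','w3.png');print(o['t'],o['eef_pos'].tolist(),o['tool_rot'].tolist(),o['qpos'].round(2))
E
```

```text
11.9167 [0.578552310999622, -0.3011687216311837, 0.24179964648130398] [3.1409754302647617, 0.0021278715878467747, 2.8863446385668325] [-0.48  0.32  0.33  1.58  0.   -0.23]
```

View pics/w3.png

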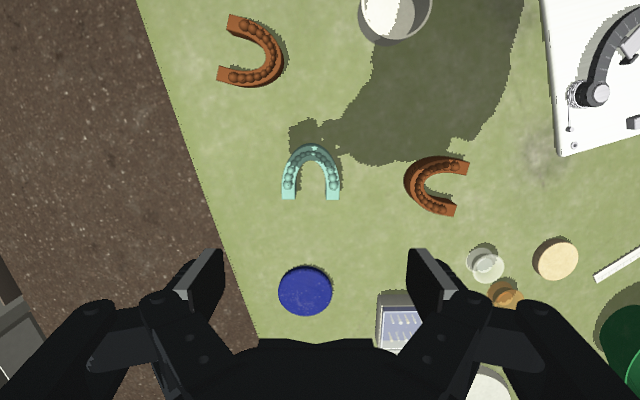

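```bash
python3 - <<'E'
from h import *
o=dict(eef_pos=np.array([0.578552310999622, -0.3011687216311837, 0.24179964648130398]),tool_rot=np.array([3.1409754302647617, 0.0021278715878467747, 2.8863446385668325]))
im=cv2.imread('pics/w3.png');h=cv2.cvtColor(im,cv2.COLOR_BGR2HSV)
m=((h[...,0]>76)&(h[...,0]<102)&(h[...,1]>45)).astype(np.uint8); m[:,:260]=0;m[:,370:]=0;m[:120]=0;m[220:]=0
m=cv2.morphologyEx(m,cv2.MORPH_OPEN,np.ones((3,3)))
ys,xs=np.where(m)
for z in (0,.01,.02,.03):
    Q=px2w('wrist',np.c_[xs,ys],z,o)*1000; r=cv2.minAreaRect(Q[:,:2].astype(np.float32));
    a=2.886-np.pi; B=Q[:,:2]@np.array([[np.cos(a),-np.sin(a)],[np.sin(a),np.cos(a)]]); print(z,r,(B.max(0)-B.min(0)),(B.max(0)+B.min(0))/2@np.array([[np.cos(a),np.sin(a)],[-np.sin(a),np.cos(a)]]))
    L=B[B[:,0]>B[:,0].max()-12]; print(L[:,1].min(),L[:,1].max())
for y in (165,175,185,192,196,198,199,200,201):print(y,xs[ys==y].min() if (ys==y).any() else 0,xs[ys==y].max() if (ys==y).any() else 0)
for x in (286,290,294,330,334,338): print(x, ys[xs==x].max())
E
```

```text
0 ((578.5699462890625, -306.4569091796875), (58.43475341796875, 36.924705505371094), 75.30118560791016) [36.94063722 58.44191654] [ 578.58459366 -306.47512293]
-179.46272386953814 -121.02080733062601
0.01 ((576.3865356445312, -305.7252502441406), (56.556121826171875, 35.73761749267578), 75.30125427246094) [35.75303158 56.56306564] [ 576.40073536 -305.74287824]
-178.36696225494308 -121.80389661970166
0.02 ((574.2031860351562, -304.99359130859375), (54.67752456665039, 34.550533294677734), 75.30120086669922) [34.56542594 54.68421473] [ 574.21687705 -305.01063355]
-177.27120064034796 -122.58698590877717
0.03 ((572.0197143554688, -304.26190185546875), (52.79889678955078, 33.363433837890625), 75.30120086669922) [33.3778203  52.80536383] [ 572.03301875 -304.27838887]
-176.17543902575284 -123.37007519785276
165 320 323
175 0 0
185 0 0
192 282 337
196 282 337
198 282 337
199 0 0
200 0 0
201 0 0
286 198
290 197Traceback (most recent call last):
  File "<stdin>", line 12, in <module>
    return umr_maximum(a, axis, None, out, keepdims, initial, where)
ValueError: zero-size array to reduction operation maximum which has no identity
```

```bash
python3 - <<'E'
from h import *
o=dict(eef_pos=np.array([0.578552310999622, -0.3011687216311837, 0.24179964648130398]),tool_rot=np.array([3.1409754302647617, 0.0021278715878467747, 2.8863446385668325]))
q=px2w('wrist',[(281.5,199.5),(341.5,199.5)],.02,o)*1000
f=px2w('wrist',[(311,143.5)],0,o)*1000
print(q,np.linalg.norm(q[0]-q[1]),np.arctan2(*(q[0]-q[1])[:2]),f)
m=(q[0]+q[1])/2; a=2.886-np.pi; u=np.array([np.cos(a),np.sin(a)])
print(m,(m-f[0])[:2]@u, 'origin by heel',m[:2]-26*u,'by front',f[0,:2]+26.5*u)
for t in (m[:2]-26*u,): 
  X=[[*( (t+np.array([np.cos(a)*x-np.sin(a)*y,np.sin(a)*x+np.cos(a)*y]))/1000),z] for x,y,z in [(26,28,.02),(26,-28,.02),(26,28,0),(26,-28,0),(-26,0,0)]]
  print(w2px('wrist',X,o))
E
```

```text
[[ 585.32098382 -336.72745258   20.        ]
 [ 600.24839842 -279.82316553   20.        ]] 58.829631908645986 -2.885048090106949 [[ 542.05718308 -295.53716984    0.        ]]
[ 592.78469112 -308.27530906   20.        ] 52.2999972771656 origin by heel [ 567.6293367  -301.70201887] by front [ 567.69629432 -302.23686946]
[[340.05914821 199.47398806]
 [282.94227366 199.52614555]
 [338.53795214 194.05809033]
 [284.81936986 194.10664502]
 [311.50317726 143.80227929]]
```

Call:
send_rows:
  rows: "-0.03 -0.12 -0.5 0 0 0 1;0 0 -0.7 0 0 0 1;0 0 -0.7 0 0 0 1;0 0 -0.7 0 0 0 1;0 0 -0.7 0 0 0 1;0 0 -0.7 0 0 0 1;0 0 -0.7 0 0 0 1;0 0 -0.6 0 0 0 1;0 0 -0.24 0 0 0 1;0 0 0 0 0 0 1"

```text
t: 12.8
eef_pos: [0.5767, -0.3048, 0.0733]
tool_rot: [3.14, -0.001, 2.886]
wrist_force: [-0.2, 0.4, 0.1]
width: 0.0858
gripper_force: 0.0
```

Call:
send_rows:
  rows: "0 0 0 0 0 0 0.45;0 0 0 0 0 0 0.45;0 0 0 0 0 0 0.45;0 0 0 0 0 0 0.2;0 0 0 0 0 0 0.2;0 0 0 0 0 0 0.1;0 0 0 0 0 0 0.1;0 0 0 0 0 0 0.1;0 0 0 0 0 0 0.1;0 0 0 0 0 0 0.1"
  force: 25

```text
t: 13.63
eef_pos: [0.5782, -0.3057, 0.0769]
tool_rot: [3.141, 0.004, 2.886]
wrist_force: [-0.8, 1.2, 6.3]
width: 0.0547
gripper_force: 26.1
```

Call:
send_rows:
  rows: "0 0 0.3 0 0 0 0.1;0 0 0.8 0 0 0 0.1;0 0 0.9 0 0 0 0.1;0 0 0.4 0 0 0 0.1;0 0.4 0 0 0 0 0.1;-0.02 0.9 0 0 0 0.3 0.1;-0.02 0.9 0 0 0 0.3 0.1;-0.02 0.9 0 0 0 0.3 0.1;-0.02 0.9 0 0 0 0.3 0.1;-0.02 0.9 0 0 0 0.3 0.1"

```text
t: 14.47
eef_pos: [0.5739, -0.1565, 0.146]
tool_rot: [3.141, 0.0, 3.007]
wrist_force: [0.3, 0.7, -0.4]
width: 0.0548
gripper_force: 26.9
```

Call:
send_rows:
  rows: "-0.02 0.9 0 0 0 0.3 0.1;-0.02 0.9 0 0 0 0.3 0.1;-0.02 0.9 0 0 0 0.3 0.1;-0.02 0.9 0 0 0 0.3 0.1;-0.02 0.9 0 0 0 0.3 0.1;-0.02 0.9 0 0 0 0.3 0.1;-0.02 0.9 0 0 0 0.3 0.1;0 0.3 0 0 0 0.05 0.1;0 0 0 0 0 0 0.1;0 0 0 0 0 0 0.1"

```text
t: 15.3
eef_pos: [0.57, 0.0399, 0.1465]
tool_rot: [3.141, 0.001, -3.105]
wrist_force: [0.1, -0.2, -1.7]
width: 0.0546
gripper_force: 26.9
```

```bash
python3 - <<'E'
from h import *
im,o=snap('wrist','w4.png');print(o['t'],o['eef_pos'].tolist(),o['tool_rot'].tolist(),o['wrist_force'],o['width'],o['qpos'].round(2))
E
```

```text
15.3 [0.5699867273323569, 0.039870974944782374, 0.14651188491519695] [3.141215764682102, 0.0007220478844498501, -3.1047259519628656] [ 0.11185235 -0.20382573 -1.71873072] 0.054643094748357 [ 0.07  0.13 -0.08  1.36  0.    0.03]
```

View pics/w4.png

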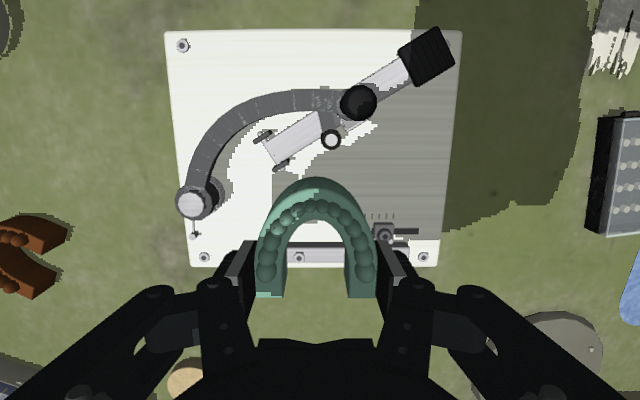

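```bash
python3 - <<'E'
from h import *
from scipy.optimize import least_squares
o=dict(eef_pos=np.array([0.5699867273323569, 0.039870974944782374, 0.14651188491519695]),tool_rot=np.array([3.141215764682102, 0.0007220478844498501, -3.1047259519628656]))
F=np.array([(8,-85,43),(8+109.8*np.cos(2.124),-85+109.8*np.sin(2.124),78),(-75,51,34),(66+2,80,12),(68,-106,12),(-94,-106,12),(-94,80,12)])
ob=np.array([(191,203),(358,102),(427,54),(438,266),(188,267),(165,32),(461,30)],float)
def P(p):
    M=R.from_euler('z',p[2]).as_matrix(); return w2px('wrist',F/1000@M.T+[p[0],p[1],0],o)
p0=[.546,.0506,.0359];print((P(p0)-ob).round(1).tolist())
s=least_squares(lambda p:(P(p)-ob)[:3].ravel(),p0,diff_step=1e-4,x_scale=.1);print(s.x,s.fun)
K,D,T=cam('wrist',o)
# cast in grip: heel bottom edge unseen; heel corners top at z~? ; front bottom
print(px2w('wrist',[(316,177)],.146-.0769,o), px2w('wrist',[(256,297),(376,297)],.0692+.02,o))
E
```

```text
[[-0.2, 2.7], [4.0, -0.3], [1.8, 2.8], [-0.0, 3.9], [0.3, 3.0], [-4.5, -1.2], [4.1, 0.8]]
[0.54535285 0.04959297 0.03888277] [-1.82458608  1.96538285  1.46532274 -2.06663259 -0.22882937  1.17532741]
[[0.53162436 0.03885773 0.0691    ]] [[0.58614465 0.01237908 0.0892    ]
 [0.58415527 0.0691544  0.0892    ]]
```

Call:
send_rows:
  rows: "0 0.17 -0.2 0 0 0 0.1;0 0 -0.3 0 0 0 0.1;0 0 -0.3 0 0 0 0.1;0 0 -0.3 0 0 0 0.1;0 0 -0.3 0 0 0 0.1;0 0 -0.3 0 0 0 0.1;0 0 -0.1 0 0 0 0.1;0 0 -0.04 0 0 0 0.1;0 0 0 0 0 0 0.1;0 0 0 0 0 0 0.1"

```text
t: 16.18
eef_pos: [0.5706, 0.0447, 0.0924]
tool_rot: [3.141, 0.002, -3.106]
wrist_force: [0.5, -0.0, -1.0]
width: 0.0549
gripper_force: 26.9
```

Call:
send_rows:
  rows: "0 0 -0.03 0 0 0 0.1;0 0 -0.03 0 0 0 0.1;0 0 -0.03 0 0 0 0.1;0 0 0 0 0 0 0.1;0 0 0 0 0 0 0.1;0 0 0 0 0 0 0.1;0 0 0 0 0 0 0.1;0 0 0 0 0 0 0.1;0 0 0 0 0 0 0.1;0 0 0 0 0 0 0.1"

```text
t: 17.02
eef_pos: [0.5704, 0.0446, 0.0893]
tool_rot: [3.141, 0.002, -3.106]
wrist_force: [0.7, 0.1, -0.8]
width: 0.0547
gripper_force: 26.9
```

Call:
send_rows:
  rows: "0 0 -0.02 0 0 0 0.1;0 0 -0.02 0 0 0 0.1;0 0 0 0 0 0 0.1;0 0 0 0 0 0 0.1;0 0 0 0 0 0 0.1;0 0 0 0 0 0 0.1;0 0 0 0 0 0 0.1;0 0 0 0 0 0 0.1;0 0 0 0 0 0 0.1;0 0 0 0 0 0 0.1"

```text
t: 17.85
eef_pos: [0.5705, 0.0447, 0.0889]
tool_rot: [3.141, 0.002, -3.106]
wrist_force: [-1.5, -0.9, 5.5]
width: 0.0548
gripper_force: 27.5
```

Call:
send_rows:
  rows: "0 0 0.015 0 0 0 0.1;0.04 0 0 0 0 0 0.1;0.04 0 0 0 0 0 0.1;0.04 0 0 0 0 0 0.1;0 0 0 0 0 0 0.1;0 0 0 0 0 0 0.1;0 0 0 0 0 0 0.1;0 0 0 0 0 0 0.1;0 0 0 0 0 0 0.1;0 0 0 0 0 0 0.1"

```text
t: 18.68
eef_pos: [0.5742, 0.0447, 0.0889]
tool_rot: [3.141, 0.002, -3.105]
wrist_force: [-1.7, -0.1, 5.3]
width: 0.0546
gripper_force: 27.5
```

Call:
send_rows:
  rows: "0 0 0.015 0 0 0 0.1;0.03 0 0 0 0 0 0.1;0.03 0 0 0 0 0 0.1;0 0 0 0 0 0 0.1;0 0 0 0 0 0 0.1;0 0 0 0 0 0 0.1;0 0 0 0 0 0 0.1;0 0 0 0 0 0 0.1;0 0 0 0 0 0 0.1;0 0 0 0 0 0 0.1"

```text
t: 19.52
eef_pos: [0.5758, 0.0447, 0.089]
tool_rot: [3.141, 0.002, -3.106]
wrist_force: [-0.5, -0.2, 1.5]
width: 0.0551
gripper_force: 27.0
```

Call:
send_rows:
  rows: "0.03 0 0 0 0 0 0.1;0.02 0 0 0 0 0 0.1;0 0 0 0 0 0 0.1;0 0 0 0 0 0 0.1;0 0 0 0 0 0 0.1;0 0 0 0 0 0 0.1;0 0 0 0 0 0 0.1;0 0 0 0 0 0 0.1;0 0 0 0 0 0 0.1;0 0 0 0 0 0 0.1"

```text
t: 20.35
eef_pos: [0.5772, 0.0447, 0.089]
tool_rot: [3.141, 0.002, -3.106]
wrist_force: [-1.9, 0.5, 1.2]
width: 0.0545
gripper_force: 27.1
```

Call:
send_rows:
  rows: "0.02 0 0 0 0 0 0.1;0 0 0 0 0 0 0.1;0 0 0 0 0 0 0.1;0 0 0 0 0 0 0.1;0 0 0 0 0 0 0.1;0 0 0 0 0 0 0.1;0 0 0 0 0 0 0.1;0 0 0 0 0 0 0.1;0 0 0 0 0 0 0.1;0 0 0 0 0 0 0.1"

```text
t: 21.18
eef_pos: [0.5774, 0.0447, 0.089]
tool_rot: [3.141, 0.0, -3.105]
wrist_force: [-5.3, -0.1, 4.2]
width: 0.0548
gripper_force: 27.4
```

```bash
python3 - <<'E'
from h import *
o=robot.get_obs();print(o['eef_pos'],o['tool_rot'],o['wrist_force'],o['torque'])
E
```

```text
[0.57740043 0.04468724 0.08899679] [ 3.14085813e+00  4.97694888e-04 -3.10539138e+00] [-5.25890416 -0.10351737  4.18997054] [-0.02210131  1.03871725  0.11108943]
```

Call:
send_rows:
  rows: "-0.02 0 0.005 0 0 0 0.1;0 0.05 0 0 0 0 0.1;0 0.05 0 0 0 0 0.1;0 0.05 0 0 0 0 0.1;-0.01 0.04 0 0 0 0 0.1;0 0 0 0 0 0 0.1;0 0 0 0 0 0 0.1;0 0 0 0 0 0 0.1;0 0 0 0 0 0 0.1;0 0 0 0 0 0 0.1"

```text
t: 22.02
eef_pos: [0.577, 0.0505, 0.0891]
tool_rot: [3.141, 0.002, -3.105]
wrist_force: [-1.1, 0.3, -1.1]
width: 0.0549
gripper_force: 26.9
```

Call:
send_rows:
  rows: "0 0.03 0 0 0 0 0.1;0 0.03 0 0 0 0 0.1;0 0 0 0 0 0 0.1;0 0 0 0 0 0 0.1;0 0 0 0 0 0 0.1;0 0 0 0 0 0 0.1;0 0 0 0 0 0 0.1;0 0 0 0 0 0 0.1;0 0 0 0 0 0 0.1;0 0 0 0 0 0 0.1"

```text
t: 22.85
eef_pos: [0.577, 0.0521, 0.0892]
tool_rot: [3.141, 0.002, -3.106]
wrist_force: [-2.2, -0.3, -1.5]
width: 0.0546
gripper_force: 26.9
```

Call:
send_rows:
  rows: "0 0.03 0 0 0 0 0.1;0 0 0 0 0 0 0.1;0 0 0 0 0 0 0.1;0 0 0 0 0 0 0.1;0 0 0 0 0 0 0.1;0 0 0 0 0 0 0.1;0 0 0 0 0 0 0.1;0 0 0 0 0 0 0.1;0 0 0 0 0 0 0.1;0 0 0 0 0 0 0.1"

```text
t: 23.68
eef_pos: [0.577, 0.0528, 0.0892]
tool_rot: [3.141, 0.002, -3.106]
wrist_force: [-2.8, -5.5, -1.1]
width: 0.0545
gripper_force: 27.0
```

```bash
python3 - <<'E'
from h import *
M=R.from_euler('z',.037).as_matrix()[:2,:2]; h=np.array([.5455,.050])
H=lambda P:((P[:,:2]-h)@M*1000).round(1)
o2=dict(eef_pos=np.array([0.47141027,0.01104082,0.24798165]),tool_rot=np.array([-3.09369943,0.00962881,1.48981223]))
o4=dict(eef_pos=np.array([0.5699867273323569, 0.039870974944782374, 0.14651188491519695]),tool_rot=np.array([3.141215764682102, 0.0007220478844498501, -3.1047259519628656]))
print(H(px2w('top',[(233.3,183)],.0185)),H(px2w('wrist',[(440,99)],.0185,o2)),H(px2w('wrist',[(385,233),(375,233)],.0185,o4)))
im,o=snap('wrist','w5.png'); print(o['eef_pos'],o['wrist_force'])
a=cv2.imread('pics/w2.png')[60:180,380:500];b=im[150:330,220:440,::-1]
c=np.zeros((540,800,3),np.uint8);c[:360,:360]=cv2.resize(a,None,fx=3,fy=3,interpolation=2);b=cv2.resize(b,None,fx=2,fy=2);c[:360,360:800]=b
cv2.imwrite('pics/crop5.png',c[:360])
E
```

```text
[[36.5 30.2]] [[36.6 28.9]] [[36.  37.1]
 [36.  30.2]]
[0.5769676  0.05278651 0.08920285] [-2.81007104 -5.47039517 -1.13671694]
```

View pics/crop5.png

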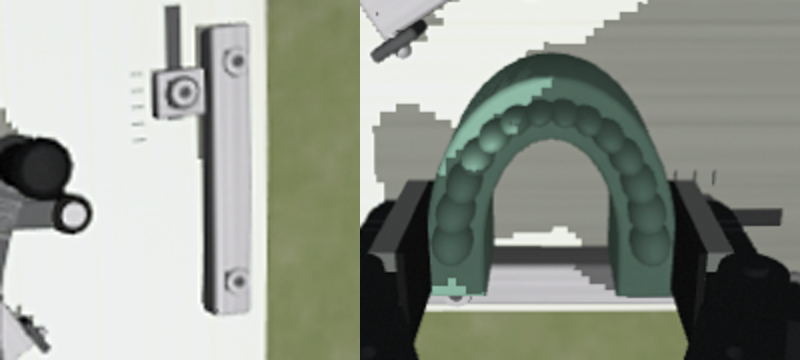

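Call:
send_rows:
  rows: "0 0 -0.007 0 0 0 0.1;0 0 0 0 0 0 0.1;0 0 0 0 0 0 0.32;0 0 0 0 0 0 0.34;0 0 0 0 0 0 0.36;0 0 0 0 0 0 0.4;0 0 0 0 0 0 0.45;0 0 0 0 0 0 0.45;0 0 0 0 0 0 0.45;0 0 0 0 0 0 0.45"

```text
t: 24.57
eef_pos: [0.577, 0.0532, 0.089]
tool_rot: [3.141, 0.002, -3.105]
wrist_force: [-0.1, 0.9, 0.5]
width: 0.0619
gripper_force: 0.0
```

Call:
send_rows:
  rows: "0 0.06 0 0 0 0 0.45;0 0.04 0 0 0 0 0.45;0 0.02 0 0 0 0 0.45;0 0 0 0 0 0 0.45;0 0 0 0 0 0 0.45;0 0 0 0 0 0 0.45;0 0 0 0 0 0 0.45;0 0 0 0 0 0 0.45;0 0 0 0 0 0 0.45;0 0 0 0 0 0 0.45"

```text
t: 25.4
eef_pos: [0.577, 0.056, 0.089]
tool_rot: [-3.141, 0.002, -3.106]
wrist_force: [-0.4, -4.6, 0.1]
width: 0.062
gripper_force: 2.6
```

Call:
send_rows:
  rows: "0 -0.09 0 0 0 0 0.45;0 0 0 0 0 0 0.6;0 0 0.1 0 0 0 0.7;0 0 0.4 0 0 0 0.7;0 0 0.8 0 0 0 0.7;0 0 0.9 0 0 0 0.5;-0.3 0.1 0.4 0 0 0 -1;-0.6 0.3 0 0 0 0 -1;-0.9 0.4 0 0 0 0 -1;-0.9 0.4 0 0 0 0 -1"

```text
t: 26.23
eef_pos: [0.4948, 0.0903, 0.1673]
tool_rot: [3.141, 0.002, -3.106]
wrist_force: [-0.1, 0.5, -0.2]
width: 0.0157
gripper_force: 0.0
```

Call:
send_rows:
  rows: "-0.9 0.3 0 0 0 0 -1;0 0 0 0 0 0 -1;0 0 0 0 0 0 -1;0 0 0 0 0 0 -1;0 0 0 0 0 0 -1;0 0 0 0 0 0 -1;0 0 0 0 0 0 -1;0 0 0 0 0 0 -1;0 0 0 0 0 0 -1;0 0 0 0 0 0 -1"

```text
t: 27.07
eef_pos: [0.4691, 0.0989, 0.1668]
tool_rot: [3.141, 0.001, -3.106]
wrist_force: [0.8, -0.6, 0.7]
width: 0.0003
gripper_force: 0.0
```

```bash
python3 - <<'E'
from h import *
im,o=snap('wrist','w6.png');print(o['t'],o['eef_pos'].tolist(),o['tool_rot'].tolist(),o['wrist_force'],o['width'])
E
```

```text
27.0667 [0.46912291637175907, 0.09886766398952018, 0.1668252519205505] [3.1409122594786996, 0.0013567442196165125, -3.1057940294633375] [ 0.78557783 -0.62833989  0.67522365] 0.0002785366126699091
```

View pics/w6.png

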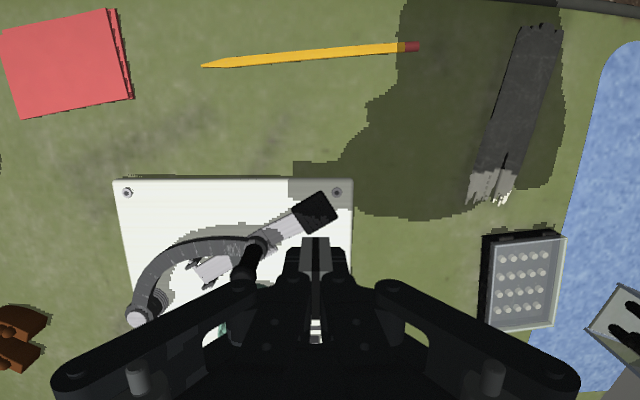

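```bash
python3 - <<'E'
from h import *
o=dict(eef_pos=np.array([0.46912291637175907, 0.09886766398952018, 0.1668252519205505]),tool_rot=np.array([3.1409122594786996, 0.0013567442196165125, -3.1057940294633375]))
print(px2w('wrist',[(315,212)],.034,o), w2px('wrist',[[.4691,.0989,.094],[.4691,.0989,.034]],o))
E
```

```text
[[0.4674023  0.09879015 0.034     ]] [[315.25912063 253.29392532]
 [315.07308516 214.33552675]]
```

Call:
send_rows:
  rows: "-0.05 0 -0.3 0 0 0 -1;0 0 -0.5 0 0 0 -1;0 0 -0.5 0 0 0 -1;0 0 -0.4 0 0 0 -1;0 0 -0.15 0 0 0 -1;0 0 -0.1 0 0 0 -1;0 0 -0.07 0 0 0 -1;0 0 -0.05 0 0 0 -1;0 0 0 0 0 0 -1;0 0 0 0 0 0 -1"

```text
t: 27.95
eef_pos: [0.4678, 0.099, 0.1054]
tool_rot: [3.141, 0.003, -3.106]
wrist_force: [-1.1, 0.9, 1.5]
width: -0.0001
gripper_force: 0.5
```

Call:
send_rows:
  rows: "0 0 -0.06 0 0 0 -1;0 0 -0.06 0 0 0 -1;0 0 -0.06 0 0 0 -1;0 0 -0.06 0 0 0 -1;0 0 0 0 0 0 -1;0 0 0 0 0 0 -1;0 0 0 0 0 0 -1;0 0 0 0 0 0 -1;0 0 0 0 0 0 -1;0 0 0 0 0 0 -1"

```text
t: 28.78
eef_pos: [0.4676, 0.099, 0.0978]
tool_rot: [3.141, 0.002, -3.106]
wrist_force: [0.4, 1.6, 2.4]
width: 0.0001
gripper_force: 1.6
```

Call:
send_rows:
  rows: "0 0 -0.05 0 0 0 -1;0 0 0 0 0 0 -1;0 0 0 0 0 0 -1;0 0 0 0 0 0 -1;0 0 0 0 0 0 -1;0 0 0 0 0 0 -1;0 0 0 0 0 0 -1;0 0 0 0 0 0 -1;0 0 0 0 0 0 -1;0 0 0 0 0 0 -1"

```text
t: 29.62
eef_pos: [0.4675, 0.099, 0.0962]
tool_rot: [3.141, 0.002, -3.105]
wrist_force: [-1.0, 2.3, 3.1]
width: 0.0001
gripper_force: 1.8
```

Call:
send_rows:
  rows: "0 0 0.2 0 0 0 -1;0 0 0.5 0 0 0 -1;0 0 0.9 0 0 0 -1;0 0 0.9 0 0 0 -1;0 0 0.9 0 0 0 -1;-0.9 0 0.9 0 0 0 -1;-0.9 0 0.5 0 0 0 -1;-0.9 0 0 0 0 0 -1;-0.9 0 0 0 0 0 -1;-0.5 0 0 0 0 0 -1"

```text
t: 30.45
eef_pos: [0.3424, 0.0985, 0.2407]
tool_rot: [3.142, 0.002, -3.106]
wrist_force: [-0.0, 1.0, -0.1]
width: -0.0001
gripper_force: 0.0
```

```bash
python3 - <<'E'
from h import *
from scipy.optimize import minimize_scalar
im,o=snap('top','top3.png'); wi,o2=snap('wrist','w7.png'); print(o['t'],o['eef_pos'],o['tool_rot'],o['wrist_force'])
M=R.from_euler('z',.037).as_matrix()[:2,:2]; h=np.array([.5455,.050])
g=cv2.cvtColor(im,cv2.COLOR_RGB2GRAY); gw=cv2.cvtColor(wi,cv2.COLOR_RGB2GRAY)
for q in np.arange(0,.37,.03):
  k=M@np.array([8+109.8*np.cos(q+1.804),-85+109.8*np.sin(q+1.804)])/1000+h
  u=w2px('top',[[*k,.078]])[0].round().astype(int); v=w2px('wrist',[[*k,.078]],o2)[0].round().astype(int)
  print(round(q,2),u,g[u[1]-1:u[1]+2,u[0]-1:u[0]+2].mean().round(), v, gw[v[1]-2:v[1]+3,v[0]-2:v[0]+3].mean().round() if 2<v[1]<396 and 2<v[0]<636 else None)
# cast teal blob in top
hs=cv2.cvtColor(im,cv2.COLOR_RGB2HSV); m=(hs[...,0]>76)&(hs[...,0]<102)&(hs[...,1]>45); m[:155]=0;m[255:]=0;m[:,:200]=0;m[:,:]=m;m[:,310:]=0
ys,xs=np.where(m); print(len(xs), xs.min(),xs.max(),ys.min(),ys.max()) if len(xs) else print('none')
P=(px2w('top',np.c_[xs,ys],.025)[:,:2]-h)@M*1000; print(P.min(0),P.max(0))
print(''.join('') )
E
```

```text
30.45 [0.34242351 0.0985369  0.24065082] [ 3.14150477e+00  1.82395437e-03 -3.10568646e+00] [-0.00598762  1.01168357 -0.10513123]
0.0 [231 203] 246.0 [280 384] 23.0
0.03 [232 204] 210.0 [279 382] 23.0
0.06 [232 206] 53.0 [278 379] 23.0
0.09 [233 208] 26.0 [277 377] 23.0
0.12 [233 209] 27.0 [276 374] 22.0
0.15 [234 211] 18.0 [274 372] 22.0
0.18 [234 212] 28.0 [273 369] 21.0
0.21 [235 213] 27.0 [271 367] 22.0
0.24 [236 215] 91.0 [270 364] 23.0
0.27 [236 216] 130.0 [268 362] 23.0
0.3 [237 218] 163.0 [266 359] 24.0
0.33 [238 219] 162.0 [264 357] 24.0
0.36 [239 220] 156.0 [262 355] 24.0
383 218 287 176 238
[-82.18576821 -86.18395201] [48.65972947 61.42213163]
```

```bash
python3 - <<'E'
from h import *
M=R.from_euler('z',.037).as_matrix()[:2,:2]; h=np.array([.5455,.050])
im=cv2.imread('pics/top3.png');hs=cv2.cvtColor(im,cv2.COLOR_BGR2HSV)
m=((hs[...,0]>78)&(hs[...,0]<100)&(hs[...,1]>80)).astype(np.uint8);m[:155]=0;m[255:]=0;m[:,:200]=0;m[:,310:]=0
n,l,s,c=cv2.connectedComponentsWithStats(m);i=1+s[1:,4].argmax();print(s[i])
ys,xs=np.where(l==i);P=((px2w('top',np.c_[xs,ys],.02)[:,:2]-h)@M*1000);print(P.min(0),P.max(0),cv2.minAreaRect(P.astype(np.float32)))
o=robot.get_obs();print(o['t'])
t0=cv2.imread('pics/top1.png').astype(int);d=np.abs(t0-im).sum(2)[225:268,345:385];print('tub diff',d.mean(),(d>60).sum())
E
```

```text
[249 186  10  15  19]
[ -2.48313088 -23.61197494] [27.50492585 -3.93203038] ((10.955305099487305, -16.196046829223633), (5.803442478179932, 35.80312728881836), 56.65554428100586)
30.55
tub diff 9.72906976744186 0
```

```bash
python3 - <<'E'
from h import *
M=R.from_euler('z',.037).as_matrix()[:2,:2]; h=np.array([.5455,.050])
im=cv2.imread('pics/top3.png');hs=cv2.cvtColor(im,cv2.COLOR_BGR2HSV)
b=im.astype(int)
for y in range(170,205): print(y,''.join('T' if b[y,x,1]-b[y,x,2]>25 else ('#' if b[y,x].max()<60 else ('.' if b[y,x].min()>200 else '+')) for x in range(212,290)))
for x,y in [(45,30),(45,-26),(-7,2),(45,55),(45,-33)]: print(x,y,w2px('top',[[*(M@[x/1000,y/1000]+h),.022]]))
E
```

```text
170 ++++++++++++++...............................................................+
171 ............................................................................++
172 ................................++....+++...+..+++.........................+.+
173 ....++.......++......+++...++++.............++....+...........................
174 ...++++......++.++....+....................++++...+...........................
175 ....++......+++++..........................+..+...+...........................
176 .....+.......++.+...++...++.............+T+TTT+...+...........................
177 .............++..+++TTTTTT++++++++++++++TTTTTT+++++...........................
178 ..........++++++++++TTTTTT+#++++++++++++TTTTTT+++.+...........................
179 ..........+###++++++TTTTTT+#............TTTTTT++..............................
180 ..........++++...+++TTTTTTT#...........+TTTTTT++..............................
181 ...............+++++TTTTTT+#...........+TTTTTT++..............................
182 .......++++++++++++.TTTTTT+#...........+TTTTTT++..............................
183 .......++++++++++
[... 1285 characters left out ...]
...........++++++##++
199 ........................++++TTTTTTTTT+###+.........................++++++#++++
200 ........................++++++TT+TT+###++.........................++++++++....
201 ..........................+.+++++#####++...........++.............++++++#.....
202 .............................#+..+##++...........++##+...........++++++++.....
203 .............................++..+##............+#++#...........+++++++#......
204 .............................++++###...........++++.+..........+++++++#+......
45 30 [[233.05983961 178.79322051]]
45 -26 [[258.87644079 177.82742609]]
-7 2 [[246.08733212 202.05871098]]
45 55 [[221.55786814 179.22334218]]
45 -33 [[262.10865807 177.70647331]]
```

```bash
python3 -c "
from plant import robot
print(robot.job_done())"
```

```text
the job is handed in; nothing more can be done
None
```

The job is handed in, at about 31 s of the 58 s. In the last top picture the cast sits flush against the fence and side stop, the arm is off the catch and back on the cast (arm angle about 0.12), and the tub has not moved; I know of no result from the judge yet.

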